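# Vent the slide-drying box with its vacuum pull knob

## Robot

A 7-joint arm with a two-finger parallel gripper is mounted at the origin on the work surface. World frame = base frame: x ahead of the robot, y to its left, z up, the work surface at z = 0. Lengths are in m, angles in rad, forces in N, time in s.
With the tool pointing down it reaches from about 0.4 to 0.85 m from the base axis. Payload 10.4 kg.
Tool frame: the origin (TCP) lies midway between the tips of the shut fingers; the grasp point (between the pads) lies 19 mm behind it; z points along the fingers, y is the line along which they close (so a half turn about z gives the same grasp; the last joint's range is limited). The gripper opens to 87 mm and grips with 3 to 60 N. Pads are 19 mm wide; open, the fingers measure 117 mm over their backs; the gripper's body (75 mm by 190 mm) begins 51 mm behind the grasp point.
Start: joints at [-1.366, 0.332, -0.065, 1.46, 0.022, 1.35, -0.088], TCP at [0.141, 0.609, 0.223] pointing down, gripper open.
Joint ranges: [-2.6, 2.6], [-0.5, 2.12], [-1.47, 1.34], [0.16, 2.42], [-1.27, 4.41], [0.06, 2.06], [-2.6, 2.6]. Speed limits (rad/s): [2.22, 2.22, 2.79, 2.79, 3.14, 3.14, 3.14].

## Interface

Orientations are given as a unit quaternion [x, y, z, w].
In Python, from bench import r gives the robot as it stands.
- The arm moves only by the tool arm_command, never from a script. Its argument "moves" is one flat list of numbers, 4 for each row, row after row: the shift along the tool's x, y, z in cm, then the turn about the tool's z in degrees. A call has 1 to 12 rows; each row shifts and turns the commanded pose from where the row before left it, along the tool's axes as they then stand; what a row does not reach is not made up. A row lasts 1/12 s, in which the tool goes at most 41.7 mm and 7.16 degrees, less where a joint would pass 70% of its speed; a pose out of reach is approached as far as the arm can. A call with a gripper value outside its range is refused whole. "fingers" is the opening in per cent of the stroke, from 0 (shut) to 100 (fully open), set as the call begins (left out, the last holds). The fingers move at their own pace and stop on an object; "squeeze" is the grip in N (left out, the last holds). Time passes only in rows, so rows that do not move let the fingers close. It gives the time, the measured TCP pose, the force, the opening and the grip force at its end, in the units of the state.
- r.read_state(): the state, without advancing time (a new reading comes with each control period).
- r.camera(name): name is "side" or "top" or "wrist"; returns the picture (420x560x3 uint8, red, green, blue); there is no depth.
- r.camera_info(name): a dict with "fx", "fy", "cx", "cy" (pixels), "k1" (the pictures are not rectified: a ray, as slopes to the right and down, at radius r is drawn at 1 + k1 r^2 times it, then the intrinsics apply), "origin" and "attitude" of the camera in the world. Camera axes: x right, y up, looking along -z (the intrinsics and any distortion apply to the point x, -y, -z); pixel columns grow to the right and rows downward; lengths in m; the calibration is good to about 2 mm. A picture is of the moment at which its call begins: read the wrist's pose just before it. camera_info takes no time and is no camera call; for the wrist camera it gives the pose at the moment of the call.
- r.close_job(): hands the job in; it is judged then, once.
The state is a dict: "time": time; "joint_positions": joint angles; "joint_vel": joint speeds; "joint_torque": joint torques, N m; "ee_pos": TCP position; "eef_rot": TCP orientation; "ft_force": force on the tool from outside, world axes, zero at the start; "torque": the same for the moment, N m; "width": finger opening in m; "grip_force": force on a finger pad.
Only numpy, scipy, OpenCV 4.12 (cv2) and the standard library are available. Lean on these libraries where they do the work, as an engineer would, in place of code of your own. Each camera call takes 0.05 s, during which the arm holds its last target. There are 200 camera calls.

## Task

The glass slides in the vacuum drying box are dry: vent the box by pulling the wide flat-capped knob on the vacuum control unit straight up, all the way out to its stop where it stays, then push that knob fully back in and let go. Leave the ball-topped knob and the pointer dial beside it as they are set.

Things in the scene. Friction and masses are not known exactly. Their poses are not given: they have to be found in the camera images.
- vent_knob (a joint): How far the vent knob is pulled out, in m, straight up: 0 = fully in, 0.028 = fully out, against its stop. No spring: it slides with about 4 N of friction and stays where it is left. It starts fully in.
- vent_cap (a point): Centre of the vent knob's cap, on the knob's vertical axis; moves with it. Cap: black disc 44 mm across, 18 mm thick, top 13 mm above this point, on a 12 mm stem. Fully in, this point is 33 mm above the grey deck of a white unit (300 x 160 mm, 90 mm high) with three black controls in a row, 90 mm apart, in any order. Own y axis: along the row; z: up. A 45 mm high bottle stands behind the row.
- ball_centre (a point): Centre of the 24 mm black ball on the ball-topped knob, another pull knob in the row. It is set anywhere from fully in (30 mm above the deck) to 12 mm further out and must stay as set.
- dial_tip (a point): Upper end of the pointer bar of the black rotary dial in the row: 25 mm above the deck, 18 mm from the dial's vertical axis. Dial 34 mm across with a bar 32 x 8 mm over it, top 28 mm above the deck; it points anywhere within 70 degrees of the unit's front and must stay as set.

How it is judged:
By the outcome, as a careful person would: the job done as asked, in the order asked, and still so for the second after the job is handed in, with the robot touching nothing.
It also fails if it takes over 40 s, if anything falls off the work surface, if the arm or the gripper's body presses on something with over 40 N, if the wrist force passes 120 N, or if a joint passes its speed limit or range.

## Working session

There is one attempt and no reset: what is moved stays moved. The work goes in short steps, Python scripts to look and compute and a tool call to move; the robot and the scene stay as the last step left them, time stands still between calls to the robot, and variables do not carry over. Pictures are saved under pics/ and viewed, at most 10 in all, crops included, and the job is handed in when it is done.

Besides the shell and the picture viewer there is one more tool, called by a JSON object that holds its "fn" and its "kwargs", one argument or row to a line. arm_command: Moves the arm, as the interface text tells. Its arguments: {"type":"object","properties":{"moves":{"type":"array"},"fingers":{"type":"number"},"squeeze":{"type":"number"}},"required":["moves"]}

```bash
mkdir -p pics; python3 - <<'E'
from bench import r
import cv2
print(r.read_state())
for n in ("side","top"):
    cv2.imwrite(f"pics/{n}0.png",r.camera(n)[:,:,::-1]); print(n,r.camera_info(n))
E
```

```text
{'time': 0.0, 'joint_positions': array([-1.36559316,  0.33286303, -0.06469268,  1.46093678,  0.02158987,
        1.34991444, -0.08848807]), 'joint_vel': array([-8.54148888e-04, -2.97891173e-04, -4.32155247e-04, -6.14916563e-04,
       -3.20556232e-05, -1.38532331e-03, -1.00383341e-03]), 'joint_torque': array([-6.02379550e-04, -6.23260760e+01,  2.42727762e-02, -3.89887583e+01,
       -6.15022634e-02,  4.01911314e-02,  1.45331410e-04]), 'ee_pos': array([0.14106752, 0.60847023, 0.22176162]), 'eef_rot': array([ 1.13643673e-01,  9.93521317e-01, -7.11426739e-04, -5.14302476e-05]), 'ft_force': array([-0.25796096, -0.65097376, -1.14427999]), 'torque': array([-0.01240785,  0.02482807, -0.02948587]), 'grip_force': 0.0, 'width': 0.08710630077714102}
side {'fx': 423.98754528699106, 'fy': 423.98754528699106, 'cx': 282.4884117924353, 'cy': 217.7301927470389, 'k1': -0.035451477942289256, 'origin': array([ 0.3489893 , -0.40833897,  0.52425332]), 'attitude': array([ 0.44360383, -0.08183018, -0.18789259,  0.87247684])}
top {'fx': 390.5138395431818, 'fy': 390.5138395431818, 'cx': 276.93847227103106, 'cy': 205.4224455666091, 'k1': 0.018906434346570036, 'origin': array([0.4139291 , 0.05393847, 0.80386405]), 'attitude': array([-0.07464929,  0.06401461,  0.70517682, -0.70217894])}
```

View pics/side0.png

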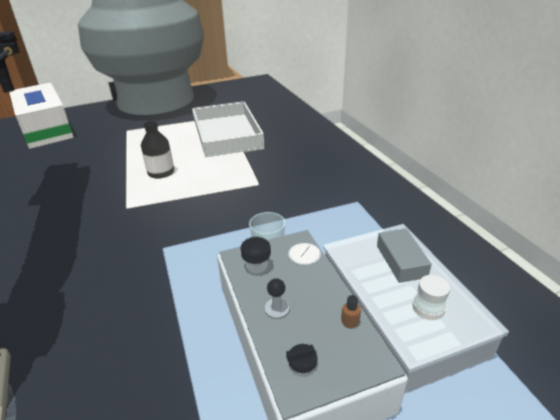

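View pics/top0.png

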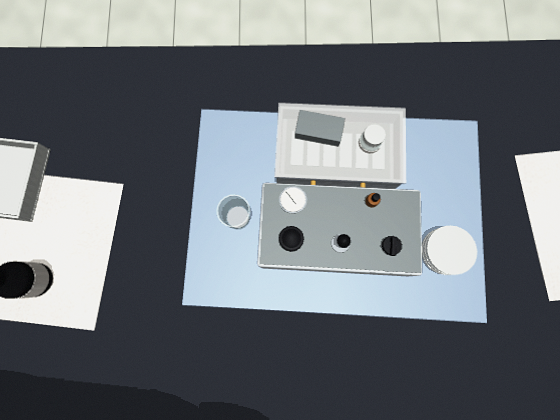

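The side view shows the cap near (256,248), the ball near (276,288) and the dial near (302,357). In the top view they are near (291,238), (343,241) and (392,245), with the bottle at (373,199).

```bash
cat > h.py <<'E'
from bench import r
import numpy as np, cv2
from scipy.spatial.transform import Rotation as R
def ray(info,uv):
    K=np.array([[info['fx'],0,info['cx']],[0,info['fy'],info['cy']],[0,0,1]])
    p=cv2.undistortPoints(np.array([[uv]],float),K,np.array([info['k1'],0,0,0]))[0,0]
    d=R.from_quat(info['attitude']).apply([p[0],-p[1],-1]); return info['origin'],d
def plane(info,uv,z):
    o,d=ray(info,uv); return o+d*(z-o[2])/d[2]
def blobs(img,box,thr=45):
    x0,y0,x1,y1=box; m=(img[y0:y1,x0:x1].max(2)<thr).astype(np.uint8)
    n,l,s,c=cv2.connectedComponentsWithStats(m)
    return [(c[i]+[x0,y0],s[i]) for i in range(1,n) if s[i,4]>25]
E
python3 - <<'E'
from h import *
for n,box in (("top",(268,215,415,262)),("side",(235,230,330,380))):
    i=r.camera_info(n); im=cv2.imread(f"pics/{n}0.png")
    for c,s in blobs(im,box): print(n,c.round(1),s,[plane(i,c,z).round(4) for z in (.136,.123,.09)])
i=r.camera_info("top")
for n,uv in dict(c1=(262,184),c2=(421,190),c3=(420,274),c4=(259,267),bottle=(373,199)).items(): print(n,plane(i,uv,.09).round(3))
E
```

```text
top [290.7 237.6] [ 11  11  25  25 429] [array([0.4904, 0.0404, 0.136 ]), array([0.4919, 0.0402, 0.123 ]), array([0.4957, 0.0395, 0.09  ])]
top [343.2 240.6] [ 69  19  13  14 134] [array([ 0.485 , -0.0491,  0.136 ]), array([ 0.4864, -0.0511,  0.123 ]), array([ 0.4899, -0.0562,  0.09  ])]
top [391.6 245. ] [114  21  20  20 243] [array([ 0.4771, -0.1308,  0.136 ]), array([ 0.4783, -0.1344,  0.123 ]), array([ 0.4814, -0.1435,  0.09  ])]
c1 [0.597 0.093 0.09 ]
c2 [ 0.584 -0.204  0.09 ]
c3 [ 0.43  -0.191  0.09 ]
c4 [0.443 0.097 0.09 ]
bottle [ 0.567 -0.114  0.09 ]
```

```bash
python3 - <<'E'
from h import *
def proj(i,P):
    p=R.from_quat(i['attitude']).inv().apply(np.array(P)-i['origin']); x,y=p[0]/-p[2],-p[1]/-p[2]; k=1+i['k1']*(x*x+y*y)
    return np.round([i['fx']*x*k+i['cx'],i['fy']*y*k+i['cy'],-p[2]],2)
for n in("side","top"):
  i=r.camera_info(n)
  for k,P in dict(cap=(.491,.0402,.123),base=(0,0,0),tcp=(.141,.609,.222),dial=(.479,-.1365,.115)).items(): print(n,k,proj(i,P))
i=r.camera_info("side");t=r.camera_info("top")
im=cv2.imread("pics/side0.png"); print(im[248,256],im[288,276],im[357,302],im[300,240])
cv2.imwrite("pics/w0.png",r.camera("wrist")[:,:,::-1]);print(r.camera_info("wrist"))
print(plane(t,(20,280),0),plane(t,(45,180),.03))
E
```

```text
side cap [254.97 249.66   0.62]
side base [-94.85 452.     0.51]
side tcp [ 0.49 98.97  0.87]
side dial [299.92 348.87   0.49]
top cap [290.67 238.14   0.68]
top base [314.65 520.02   0.71]
top tcp [-140.7   499.81    0.53]
top dial [391.56 245.09   0.69]
[63 59 55] [62 59 56] [50 48 44] [157 156 145]
{'fx': 310.55505296473666, 'fy': 310.55505296473666, 'cx': 277.37745734944787, 'cy': 204.41363913025128, 'k1': -0.06462157850315127, 'origin': array([0.06905208, 0.62617836, 0.384158  ]), 'attitude': array([-0.10693653, -0.08439045,  0.61677874,  0.77525919])}
[0.42293784 0.5867363  0.        ] [0.6239256  0.54144413 0.03      ]
```

{"fn": "arm_command", "kwargs": {
  "moves": [0, 0, -3, 0, -1.25, -1.25, 0, 0, -2.5, -2.5, 0, 0, -2.5, -2.5, 0, 0, -2.5, -2.5, 0, 0, -2.5, -2.5, 0, 0, -2.5, -2.5, 0, 0, -2.5, -2.5, 0, 0, -2.5, -2.5, 0, 0, -2.5, -2.5, 0, 0, -2.5, -2.5, 0, 0, -2.5, -2.5, 0, 0],
  "fingers": 75
}}

```text
time: 1.15
ee_pos: [0.3381, 0.2922, 0.2525]
eef_rot: [0.114, 0.994, 0.0, -0.0]
ft_force: [0.4, -0.1, -0.3]
width: 0.065
grip_force: 0.0
```

{"fn": "arm_command", "kwargs": {
  "moves": [-2.5, -2.5, 0, 0, -2.5, -2.5, 0, 0, -2.5, -2.5, 0, 0, -2.5, -2.5, 0, 0, -2.5, -2.5, 0, 0, -2.5, -2.5, 0, 0, -2.5, -2.5, 0, 0, -1.2, -1.2, 0, 0, 0, 0, 0, -4.5, 0, 0, 0, -4.5, 0, 0, 0, 0, 0, 0, 0, 0]
}}

```text
time: 2.15
ee_pos: [0.4774, 0.0695, 0.2524]
eef_rot: [0.036, 0.999, -0.0, -0.0]
ft_force: [-0.3, -0.4, -0.0]
width: 0.0653
grip_force: 0.0
```

```bash
cat > go.py <<'E'
from h import *
import sys
T=np.array([float(a) for a in sys.argv[1:4]]); row=float(sys.argv[4])
s=r.read_state(); q=R.from_quat(s['eef_rot']); 
y=q.as_matrix()[:,1]; a=(np.degrees(np.arctan2(y[1],y[0]))-row+90)%180-90
print(s['time'],s['ee_pos'].round(4),"cm",(100*q.inv().apply(T-s['ee_pos'])).round(2),"turn",a.round(2),s['ft_force'].round(1),s['width'],s['joint_positions'].round(2))
E
python3 go.py .491 .0402 .25 86.1
python3 - <<'E'
from h import *
i=r.camera_info("wrist"); cv2.imwrite("pics/w1.png",r.camera("wrist")[:,:,::-1]); print(i)
E
```

```text
2.15 [0.4774 0.0695 0.2524] cm [-1.57 -2.83  0.24] turn -0.28 [-0.3 -0.4 -0. ] 0.06534468745232384 [-0.76 -0.03  0.52  1.8   0.01  1.36  1.25]
{'fx': 310.55505296473666, 'fy': 310.55505296473666, 'cx': 277.37745734944787, 'cy': 204.41363913025128, 'k1': -0.06462157850315127, 'origin': array([0.40363245, 0.07563606, 0.41461698]), 'attitude': array([-0.09956355, -0.09273225,  0.67485041,  0.72530322])}
```

View pics/w1.png

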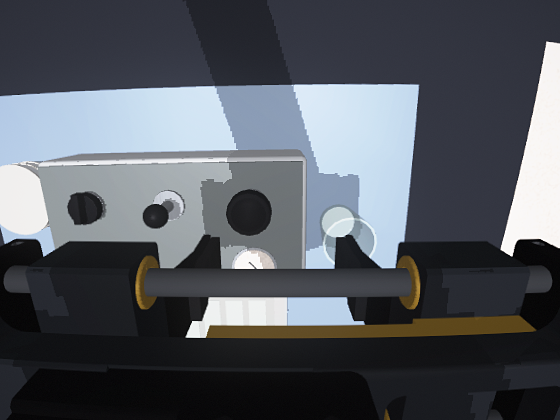

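The wrist view shows the cap at about (249,212), the ball at (156,216), the dial at (85,209) and the beaker to the right at (347,237). I'll refine the cap position from this view.

```bash
python3 - <<'E'
from h import *
i=r.camera_info("wrist"); im=cv2.imread("pics/w1.png")
for c,s in blobs(im,(60,180,280,237),50):
    m=np.array([s[0]+60+s[2]/2,s[1]+180+s[3]/2]); print(m,s,plane(i,m,.131).round(4),plane(i,m,.136).round(4))
# beaker height: rim in wrist & top rays
for z in (.0,.06,.09,.12): print(z,plane(i,(350,240),z).round(3),plane(r.camera_info("top"),(235,211),z).round(3))
E
```

```text
[249. 213.] [ 166   10   46   46 1605] [0.4894 0.0424 0.131 ] [0.4879 0.043  0.136 ]
[ 85.5 208.5] [  8  13  35  31 863] [ 0.4735 -0.1173  0.131 ] [ 0.4722 -0.1139  0.136 ]
[155.5 216. ] [ 83  24  25  24 446] [ 0.486  -0.0485  0.131 ] [ 0.4845 -0.0463  0.136 ]
0.0 [0.58  0.168 0.   ] [0.563 0.154 0.   ]
0.06 [0.554 0.155 0.06 ] [0.551 0.146 0.06 ]
0.09 [0.542 0.148 0.09 ] [0.546 0.143 0.09 ]
0.12 [0.529 0.141 0.12 ] [0.54  0.139 0.12 ]
```

{"fn": "arm_command", "kwargs": {
  "moves": [-0.75, -1.35, 0, 0, -0.7, -1.4, 0, -0.3, 0, 0, 3, 0, 0, 0, 3, 0, 0, 0, 3, 0, 0, 0, 1, 0, 0, 0, 0, 0, 0, 0, 0, 0]
}}

```text
time: 2.87
ee_pos: [0.4903, 0.0412, 0.1533]
eef_rot: [0.033, 0.999, -0.0, 0.0]
ft_force: [-0.0, -0.8, -0.4]
width: 0.0651
grip_force: 0.0
```

```bash
python3 go.py .490 .0413 .107 86.1
python3 - <<'E'
from h import *
cv2.imwrite("pics/s2.png",cv2.resize(r.camera("side")[150:400,130:430,::-1],None,fx=2,fy=2))
E
```

```text
2.8667 [0.4903 0.0412 0.1533] cm [0.03 0.01 4.63] turn 0.11 [-0.  -0.8 -0.4] 0.06509537642129427 [-0.71  0.09  0.57  1.92 -0.05  1.15  1.38]
```

View pics/s2.png

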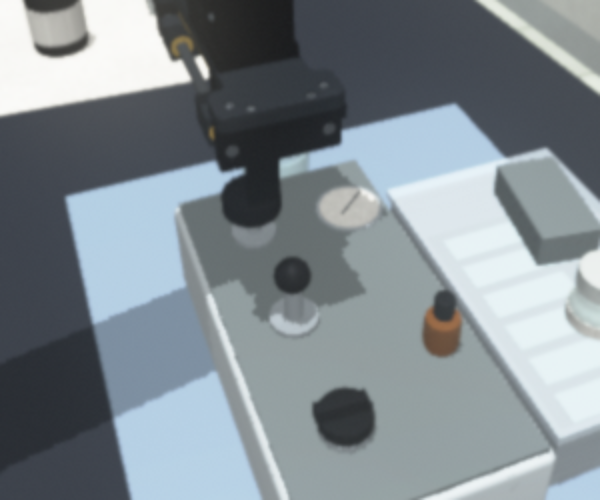

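The finger straddles the cap on the ball side (cap at (250,205), fingertip at (262,200)), and the ball and dial are clear. Next I go down slowly.

{"fn": "arm_command", "kwargs": {
  "moves": [0, 0, 1.5, 0, 0, 0, 1.5, 0, 0, 0, 1, 0, 0, 0, 0.6, 0, 0, 0, 0, 0, 0, 0, 0, 0]
}}

```text
time: 3.42
ee_pos: [0.4904, 0.0411, 0.1072]
eef_rot: [0.033, 0.999, 0.0, 0.0]
ft_force: [0.4, -0.8, -0.0]
width: 0.0653
grip_force: 0.0
```

{"fn": "arm_command", "kwargs": {
  "moves": [0, 0, 0, 0, 0, 0, 0, 0, 0, 0, 0, 0, 0, 0, 0, 0, 0, 0, 0, 0, 0, 0, 0, 0, 0, 0, 0, 0, 0, 0, 0, 0],
  "fingers": 20,
  "squeeze": 20
}}

```text
time: 4.08
ee_pos: [0.4902, 0.0405, 0.1068]
eef_rot: [0.033, 0.999, -0.0, 0.0]
ft_force: [-0.2, -3.8, 5.7]
width: 0.0435
grip_force: 20.0
```

{"fn": "arm_command", "kwargs": {
  "moves": [0, 0.05, -0.4, 0, 0, 0, -0.5, 0, 0, 0, -0.5, 0, 0, 0, -0.5, 0, 0, 0, -0.5, 0, 0, 0, -0.2, 0, 0, 0, 0, 0, 0, 0, 0, 0],
  "squeeze": 30
}}

```text
time: 4.75
ee_pos: [0.4902, 0.0406, 0.1327]
eef_rot: [0.033, 0.999, -0.0, 0.0]
ft_force: [-0.6, -5.5, 3.5]
width: 0.0432
grip_force: 30.0
```

{"fn": "arm_command", "kwargs": {
  "moves": [0, 0, -0.1, 0, 0, 0, -0.1, 0, 0, 0, -0.1, 0, 0, 0, -0.1, 0, 0, 0, 0, 0, 0, 0, 0, 0]
}}

```text
time: 5.25
ee_pos: [0.49, 0.0405, 0.1351]
eef_rot: [0.033, 0.999, -0.001, 0.0]
ft_force: [8.3, -4.8, -16.1]
width: 0.0433
grip_force: 30.0
```

Force rose to 16 N at 28.3 mm of travel, so the knob is at its stop. I'll confirm it by camera.

```bash
python3 - <<'E'
from h import *
cv2.imwrite("pics/s3.png",cv2.resize(r.camera("side")[150:400,130:430,::-1],None,fx=2,fy=2))
E
```

```text
(no output)
```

View pics/s3.png

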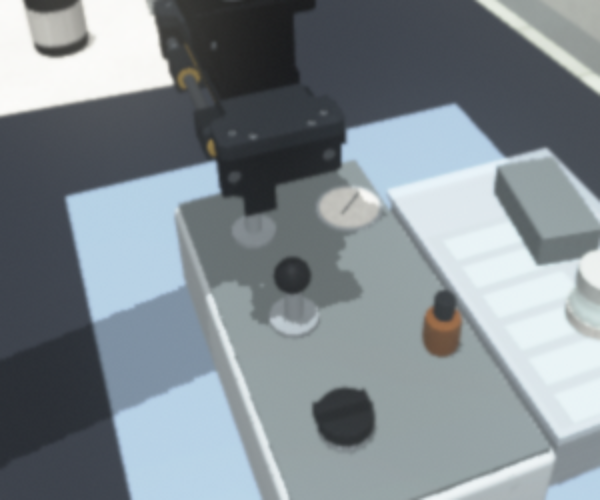

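The stem now shows above its collar at (254,225), so the knob is out. The ball and dial are unchanged. Now I push it back in: 28.3 mm plus a little over-travel.

{"fn": "arm_command", "kwargs": {
  "moves": [0, 0, 0.4, 0, 0, 0, 0.5, 0, 0, 0, 0.5, 0, 0, 0, 0.5, 0, 0, 0, 0.5, 0, 0, 0, 0.4, 0, 0, 0, 0.1, 0, 0, 0, 0, 0]
}}

```text
time: 5.97
ee_pos: [0.4901, 0.0406, 0.1072]
eef_rot: [0.033, 0.999, -0.001, 0.0]
ft_force: [2.2, -5.1, -3.4]
width: 0.0429
grip_force: 30.0
```

{"fn": "arm_command", "kwargs": {
  "moves": [0, 0, 0.1, 0, 0, 0, 0.1, 0, 0, 0, 0, 0, 0, 0, 0, 0]
}}

```text
time: 6.3
ee_pos: [0.4903, 0.0406, 0.1067]
eef_rot: [0.033, 0.999, -0.0, 0.0]
ft_force: [-6.4, -6.7, 16.2]
width: 0.0432
grip_force: 30.0
```

16 N upward at the original height means it is fully in. I'll release and retreat.

{"fn": "arm_command", "kwargs": {
  "moves": [0, 0, 0, 0, 0, 0, 0, 0, 0, 0, 0, 0, 0, 0, 0, 0, 0, 0, 0, 0, 0, 0, 0, 0],
  "fingers": 75
}}

```text
time: 6.8
ee_pos: [0.49, 0.0417, 0.1054]
eef_rot: [0.033, 0.999, 0.0, -0.0]
ft_force: [-0.8, -0.6, -0.9]
width: 0.0646
grip_force: 0.0
```

{"fn": "arm_command", "kwargs": {
  "moves": [0, 0, -1, 0, 0, 0, -2, 0, 0, 0, -3, 0, 0, 0, -3, 0, 0, 0, -3, 0, 0, 0, -2, 0, 0, 0, 0, 0, 0, 0, 0, 0]
}}

```text
time: 7.47
ee_pos: [0.4906, 0.0416, 0.247]
eef_rot: [0.033, 0.999, 0.001, 0.001]
ft_force: [-0.7, 0.6, -1.0]
width: 0.065
grip_force: 0.0
```

```bash
python3 - <<'E'
from h import *
a=r.camera("side")[150:400,130:430,::-1]
cv2.imwrite("pics/s4.png",cv2.resize(a,None,fx=2,fy=2)); print(r.read_state()['ft_force'])
E
```

```text
[-0.19985241  0.2237398  -0.35909276]
```

View pics/s4.png

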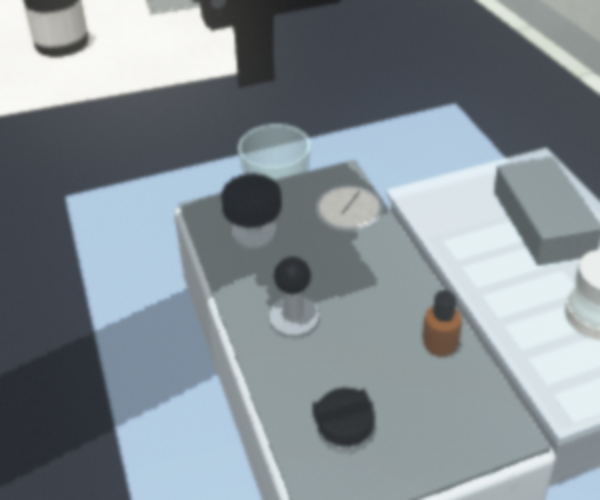

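The cap is back at (251,202) as at the start, the ball (292,275) and dial (344,416) are unchanged, and the gripper is clear.

```bash
python3 -c "
from bench import r
print(r.close_job())"
```

```text
the job is handed in; nothing more can be done
None
```

I pulled the vent knob out to its stop, pushed it fully back in and released it. The ball-topped knob and the dial look unchanged in the final picture, and the job was handed in at about 7.5 s; no verdict was returned.

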